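# Vent the vacuum box and snap the cap onto its pump stud

### The arm

A 6-joint arm with a two-finger parallel gripper is mounted at the origin on a cart in front of the work surface, level with it; the furniture and walls round the work are solid. World frame = base frame: x ahead of the robot, y to its left, z up, the work surface at z = 0. Lengths are in m, angles in rad, forces in N, time in s.
With the tool pointing down it reaches from about 0.275 to 0.975 m from the base axis. Payload 8.4 kg.
Tool frame: the origin (TCP) lies on the mounting face of the last link; the fingertips stand 190 mm ahead of it and the grasp point (between the pads) lies 171 mm ahead of it; x points along the fingers, y is the direction in which the jaws open and shut, and the axes are right-handed (so a half turn about x gives the same grasp; the last joint's range is limited). The gripper opens to 92 mm and grips with 3 to 60 N. Pads are 20 mm wide; open, the fingers measure 128 mm over their backs; the gripper's body (75 mm by 189 mm) begins 69 mm behind the grasp point.
Start: joints at [1.176, 0.353, 1.633, -0, 1.155, -0.002], TCP at [0.239, 0.577, 0.405] pointing down, gripper open.
Joint ranges: [-2.63, 2.63], [-0.92, 2.1], [0.06, 2.66], [-1.3, 4.44], [0, 2.69], [-3.02, 3.02]. Speed limits (rad/s): [2.22, 2.22, 2.79, 3.14, 3.14, 3.14].

### API

Orientations are given as [roll, pitch, yaw] about the fixed x, y, z axes, in that order (R = Rz(yaw) Ry(pitch) Rx(roll)).
In Python, from bench import r gives the robot as it stands.
- The arm moves only by the tool play_rows, never from a script. Its argument "steps" is a list of rows, each a list of 3 entries, a list of its own where there are three numbers: the shift along the tool's x, y, z in m, then the turn, a rotation vector about the tool's x, y, z in rad, then the gripper's target within -1 to 1 (shut at 1, half-way at 0, fully open at -1). In form: [[[tx, ty, tz], [ax, ay, az], jaw], ...]. A call has 1 to 20 rows; each row shifts and turns the commanded pose from where the row before left it, along the tool's axes as they then stand; what a row does not reach is not made up. A row lasts 1/10 s, in which the tool goes at most 50 mm and 8.59 degrees, less where a joint would pass 70% of its speed; a pose out of reach is approached as far as the arm can. A call with a gripper value outside its range is refused whole. The fingers move at their own pace and stop on an object; "newtons" is the grip in N (left out, the last holds). Time passes only in rows, so rows that do not move let the fingers close. It gives the time, the measured TCP pose, the force and the opening at its end, in the units of the state.
- r.observe(): the state, without advancing time (a new reading comes with each control period).
- r.read_camera(name): name is "scene" or "top" or "wrist"; returns (picture, depth): 420x560x3 uint8, blue, green, red; 420x560 float32, m along the optical axis (not along the pixel's ray), 0 where there is no reading.
- r.camera_params(name): a dict with "mtx" (3x3 intrinsics, pixels), "distortion" ([k1, k2, p1, p2, k3] as OpenCV has them; the pictures are not rectified), "position" and "rotation" of the camera in the world. Camera axes: x right, y down, z forward; pixel columns grow to the right and rows downward; lengths in m; the calibration is good to about 2 mm. A picture is of the moment at which its call begins: read the wrist's pose just before it. camera_params takes no time and is no camera call; for the wrist camera it gives the pose at the moment of the call.
- r.hand_in(): hands the job in, once; it reports no verdict.
The state is a dict: "clock": time; "qpos": joint angles; "joint_vel": joint speeds; "joint_efforts": joint torques, N m; "position": TCP position; "orientation": TCP orientation; "ft_force": force on the tool from outside, world axes, zero at the start; "torque": the same for the moment, N m; "finger_gap": finger opening in m.
Only numpy, scipy, OpenCV 4.12 (cv2) and the standard library are available. Lean on these libraries where they do the work, as an engineer would, in place of code of your own. Each camera call takes 0.05 s, during which the arm holds its last target. There are 200 camera calls.

### The job

Push the blue sprung vent plunger on the lid of the vacuum food box right down to the end of its stroke and let it come back up. Then put the orange cap, mouth down, over the white stud on the same lid and press it past the click until it sits fully home on the black seat, leaving the other things on the worktop where they are. Finish while still holding the cap down with a firm push of about 10 newtons: do not let go or ease off.

Things in the scene. Friction and masses are not known exactly. Their poses are not given: they have to be found in the camera images.
- box: vacuum food box, green glass body, grey lid, fixed on the worktop; 90 mm (x) by 150 mm (y), lid top 70 mm above its origin (centre of its underside); z up. On the lid: the white stud at y = +42 mm of the box, the blue vent plunger at y = -42 mm. Position and yaw (0.3 rad either way) vary. A wall cupboard hangs 0.38 m above the back of the worktop (x over about 0.6 m).
- stud_seat (a point): centre of the black seat (48 mm across, 74 mm above the worktop) at the foot of the stud, which is 21 mm high, 19 mm across, tapered on top; four sprung beads, 9.7 mm above the seat, stand out to 28 mm across. They hold off the cap's lip from 13 to 8 mm above the seat with about 7 N; past that the push drops (click), they draw the cap down with up to 14 N, and it stops hard on the seat.
- vent (a joint): how far the vent plunger is pushed down, in m: 0 up, 0.009 at its stop. Straight down; its spring resists with about 2 N at first and 6 N at the stop, and lifts it again when released.
- vent_top (a point): centre of the top face of the blue vent plunger (24 mm across); 86 mm above the worktop when up, 77 mm when fully pushed, still 5 mm above its collar (34 mm across, 2 mm high) then.
- cap: orange ribbed snap cap, loose, about 40 g, round, 38 mm across (40 mm over its ribs), 36 mm tall, closed top with a white disc, open below; stands mouth down on the worktop. Origin: centre of its underside (the mouth), z up. A rounded inner lip 5 mm high leaves a 23 mm opening; 28 mm deep inside. Hold it round the side, fingertips 5 mm or more above the mouth.
- egg_cup: dark brown egg cup, 50 mm across and 52 mm tall, near the cap (they and the clay shaker swap places); leave alone. Origin: centre of its underside.
- shaker: egg-shaped terracotta shaker, 48 mm across and 54 mm tall; leave alone. Origin: centre of its underside.
- timer: red and cream kitchen timer, 65 mm across and 54 mm tall, at the back; leave alone. Origin: centre of its underside.
- salt_box: round wooden salt pot, 72 mm across and 73 mm tall, at the back left; leave alone. Origin: centre of its underside.
- spice_a: spice jar with black top, 41 mm across and 105 mm tall, at the back right; leave alone. Origin: centre of its underside.
- spice_b: second such spice jar beside it; leave alone. Origin: centre of its underside.
Not all that is in view belongs to the job. Leave any yellow look-alike of the cap alone.

How it is judged:
By the outcome, as a careful person would: the job done as asked, in the order asked, and still so for the second after the job is handed in, while the arm keeps its last pose, push and grip.
It also fails if it takes over 51 s, if anything falls off the work surface, if the arm or the gripper's body presses on something with over 40 N, if the wrist force passes 120 N, or if a joint passes its speed limit or range.

## Working session

There is one attempt and no reset: what is moved stays moved. The work goes in short steps, Python scripts to look and compute and a tool call to move; the robot and the scene stay as the last step left them, time stands still between calls to the robot, and variables do not carry over. Pictures are saved under pics/ and viewed, about 8 in all and at most 12, crops included, and the job is handed in when it is done.

Besides the shell and the picture viewer there is one more tool, called after "Call:" as name([rows], argument=value, ...), one row to a line, values as JSON. play_rows: Moves the arm, as the interface text tells. Its arguments: {"type":"object","properties":{"steps":{"type":"array"},"newtons":{"type":"number"}},"required":["steps"]}

```bash
mkdir -p pics; cat > h.py <<'E'
import numpy as np, cv2
from bench import r
def world(cam, p, d, uv):
    u=cv2.undistortPoints(np.array([[uv]],float),np.array(p["mtx"]),np.array(p["distortion"])).ravel()
    return np.array(p["position"])+np.array(p["rotation"])@(np.array([u[0],u[1],1])*d)
def onplane(p,uv,z):
    o=np.array(p["position"]);v=world(None,p,1.0,uv)-o
    return o+v*(z-o[2])/v[2]
E
python3 - <<'E'
from h import *
s=r.observe();print(s)
for n in("scene","top"):
    p=r.camera_params(n);im,d=r.read_camera(n)
    cv2.imwrite(f"pics/{n}0.png",im);np.savez(f"{n}0.npz",im=im,d=d)
    print(n,p)
E
```

```text
{'clock': 0.0, 'qpos': array([ 1.17562025e+00,  3.53619119e-01,  1.63414242e+00, -1.11091804e-06,
        1.15520768e+00, -2.43518312e-03]), 'joint_vel': array([-0.00174143,  0.00093519, -0.00011327,  0.00051663, -0.00045733,
        0.00039009]), 'joint_efforts': array([ 8.63712394e-04, -5.93844151e+01, -3.34221661e+01,  6.98719360e-02,
        2.33181909e-02, -8.02411705e-05]), 'position': array([0.23912813, 0.57718175, 0.4039781 ]), 'orientation': array([-1.57249363,  1.56941976, -1.96523408]), 'ft_force': array([-0.64716788, -0.41614804,  0.39185248]), 'torque': array([ 0.01700137,  0.00580949, -0.05552353]), 'finger_gap': 0.0918950792053461}
scene {'mtx': array([[426.96284506,   0.        , 281.3429449 ],
       [  0.        , 426.96284506, 212.99563847],
       [  0.        ,   0.        ,   1.        ]]), 'distortion': array([0.01146384, 0.        , 0.        , 0.        , 0.        ]), 'position': array([0.00528624, 0.22270335, 0.71390247]), 'rotation': array([-2.34387914, -0.01106742, -2.03370475])}
top {'mtx': array([[404.05016681,   0.        , 284.13459852],
       [  0.        , 404.05016681, 211.27899348],
       [  0.        ,   0.        ,   1.        ]]), 'distortion': array([-0.06572153,  0.        ,  0.        ,  0.        ,  0.        ]), 'position': array([ 0.51925977, -0.08902599,  0.9518678 ]), 'rotation': array([-3.06618638,  0.03738764, -1.57781461])}
```

```bash
python3 - <<'E'
s=open('h.py').read().replace('np.array(p["rotation"])@','Rot.from_euler("xyz",p["rotation"]).as_matrix()@').replace("import numpy","from scipy.spatial.transform import Rotation as Rot\nimport numpy",1)
open('h.py','w').write(s)
E
```

```text
(no output)
```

View pics/top0.png

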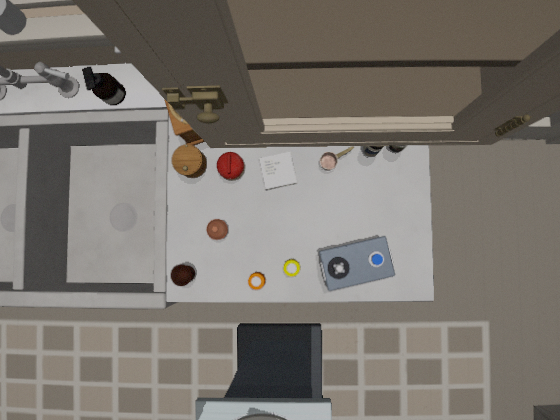

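View pics/scene0.png

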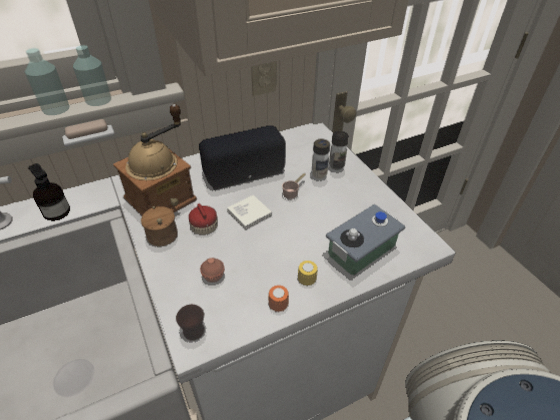

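Top picture: candidates for the cap are orange (257,281), its yellow look-alike (292,268), the terracotta shaker (217,229), and the red timer (231,165). I choose the orange one with the white disc. The stud is at (339,268) and the blue vent at (377,260).

```bash
python3 - <<'E'
from h import *
D=np.load("top0.npz");im,d=D["im"],D["d"]
c=cv2.resize(im[230:305,235:405],None,fx=4.6,fy=4.6,interpolation=cv2.INTER_CUBIC)
s=np.load("scene0.npz");sim,sd=s["im"],s["d"]
c2=cv2.resize(sim[205:312,255:425],None,fx=2.2,fy=2.2,interpolation=cv2.INTER_CUBIC)
c2=cv2.copyMakeBorder(c2,0,0,0,c.shape[1]-c2.shape[1],cv2.BORDER_CONSTANT)
cv2.imwrite("pics/crop1.png",np.vstack([c,c2]))
for n,I,dd in(("top",im,d),("scene",sim,sd)):
    p=r.camera_params(n);hsv=cv2.cvtColor(I,cv2.COLOR_BGR2HSV)
    for nm,lo,hi,z in(("orange",(6,170,120),(17,255,255),.03),("yellow",(23,150,100),(33,255,255),.03),("blue",(100,170,80),(125,255,255),.086)):
        m=cv2.inRange(hsv,lo,hi);k,l,st,ce=cv2.connectedComponentsWithStats(m)
        i=1+np.argmax(st[1:,4]) if k>1 else 0
        # white/hull fill centre
        ys,xs=np.where(l==i);h=cv2.convexHull(np.c_[xs,ys].astype(np.int32));M=cv2.moments(h)
        uv=(M["m10"]/M["m00"],M["m01"]/M["m00"])
        P=np.array([world(0,p,dd[y,x],(x,y)) for x,y in zip(xs,ys) if dd[y,x]>0])
        top=P[P[:,2]>P[:,2].max()-.006]
        print(n,nm,st[i],np.round(uv,1),"plane",onplane(p,uv,z).round(4),"cloud",P.min(0).round(4),P.max(0).round(4),"topmid",((top.min(0)+top.max(0))/2).round(4))
E
```

```text
top orange [252 273  12   5  14] [257.5 274.5] plane [0.4458 0.0066 0.03  ] cloud [ 0.4401 -0.0061 -0.0023] [0.4496 0.0205 0.0361] topmid [0.4448 0.0028 0.0336]
top yellow [284 259  16  17 118] [291.3 267.2] plane [ 0.4618 -0.0704  0.03  ] cloud [ 0.4444 -0.0879 -0.0019] [ 0.4799 -0.0538  0.0392] topmid [ 0.4615 -0.0709  0.0363]
top blue [373 255   9   9  72] [376.9 259. ] plane [ 0.4815 -0.2534  0.086 ] cloud [ 0.4728 -0.2621  0.0815] [ 0.49   -0.2449  0.0887] topmid [ 0.4814 -0.2535  0.0858]
scene orange [     0      0    560    420 235200] [279.5 209.5] plane [ 0.6414 -0.0984  0.03  ] cloud [ 0.0207 -2.9646 -1.4844] [2.4181 0.5894 0.4983] topmid [0.6629 0.0141 0.4953]
scene yellow [     0      0    560    420 235200] [279.5 209.5] plane [ 0.6414 -0.0984  0.03  ] cloud [ 0.0207 -2.9646 -1.4844] [2.4181 0.5894 0.4983] topmid [0.6629 0.0141 0.4953]
scene blue [     0      0    560    420 235200] [279.5 209.5] plane [ 0.5893 -0.0721  0.086 ] cloud [ 0.0207 -2.9646 -1.4844] [2.4181 0.5894 0.4983] topmid [0.6629 0.0141 0.4953]
```

View pics/crop1.png

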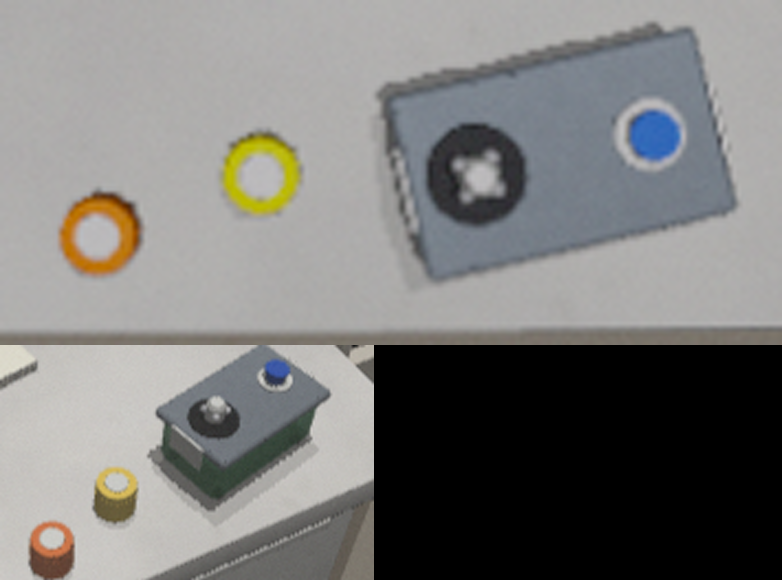

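Crop: the orange cap's top is centred at (100,236), the yellow one at (261,174), the stud tip at (482,179), the seat at (476,175) and the vent at (654,135). All match the description. Next I work out positions from both cameras.

```bash
python3 - <<'E'
from h import *
s=r.observe()
R=Rot.from_euler("xyz",s["orientation"]).as_matrix();print(R.round(3))
T=lambda x,y:((x+.5)/4.6-.5+235,(y+.5)/4.6-.5+230)
S=lambda x,y:((x+.5)/2.2-.5+255,(y-345+.5)/2.2-.5+205)
for nm,t,sc,z in(("cap",(100,236),(52,539),.036),("yel",(261,174),(116,482),.036),("stud",(482,179),(216,404),.095),("seat",(476,175),(214,418),.074),("vent",(654,134),(277,369),.086)):
    print(nm,onplane(r.camera_params("top"),T(*t),z).round(4),onplane(r.camera_params("scene"),S(*sc),z).round(4))
p=r.camera_params("wrist");print(p)
W=Rot.from_euler("xyz",p["rotation"]).as_matrix()
print("cam in tool",(R.T@(np.array(p["position"])-s["position"])).round(4));print((R.T@W).round(3))
E
```

```text
[[-0.     0.383  0.924]
 [-0.001  0.924 -0.383]
 [-1.    -0.001 -0.   ]]
cap [0.4318 0.0086 0.036 ] [0.4309 0.0083 0.036 ]
yel [ 0.4617 -0.0706  0.036 ] [ 0.4613 -0.0721  0.036 ]
stud [ 0.4626 -0.1727  0.095 ] [ 0.4603 -0.1714  0.095 ]
seat [ 0.463 -0.172  0.074] [ 0.4616 -0.1732  0.074 ]
vent [ 0.482  -0.2532  0.086 ] [ 0.48   -0.2549  0.086 ]
{'mtx': array([[323.59972699,   0.        , 277.13236907],
       [  0.        , 323.59972699, 211.37360995],
       [  0.        ,   0.        ,   1.        ]]), 'distortion': array([-0.06231708,  0.        ,  0.        ,  0.        ,  0.        ]), 'position': array([0.16810701, 0.60697661, 0.38278449]), 'rotation': array([2.86541389e+00, 1.22428441e-03, 1.17762617e+00])}
cam in tool [ 0.0213  0.0003 -0.077 ]
[[-0.    -0.273  0.962]
 [ 1.    -0.    -0.   ]
 [ 0.     0.962  0.273]]
```

Call:
play_rows([
  [[0, 0, 0], [0.1473, 0, 0], 1],
  [[0, 0, 0], [0.1473, 0, 0], 1],
  [[0, 0, 0], [0.1473, 0, 0], 1],
  [[0, 0, 0], [0.1473, 0, 0], 1],
  [[0, 0, 0], [0.1473, 0, 0], 1],
  [[0, 0, 0], [0.1473, 0, 0], 1],
  [[0, 0, 0], [0.1473, 0, 0], 1],
  [[0, 0, 0], [0.1473, 0, 0], 1],
  [[0, 0, 0], [0, 0, 0], 1],
], newtons=40)

```text
clock: 1.0
position: [0.2392, 0.5773, 0.4043]
orientation: [-0.366, 1.57, -1.939]
ft_force: [0.3, 0.1, 0.3]
finger_gap: 0.0216
```

Call:
play_rows([
  [[0, 0.012, 0.0415], [0, 0, 0], 1],
  [[0, 0.012, 0.0415], [0, 0, 0], 1],
  [[0, 0.012, 0.0415], [0, 0, 0], 1],
  [[0, 0.012, 0.0415], [0, 0, 0], 1],
  [[0, 0.012, 0.0415], [0, 0, 0], 1],
  [[0, 0.012, 0.0415], [0, 0, 0], 1],
  [[0, 0.012, 0.0415], [0, 0, 0], 1],
  [[0, 0.012, 0.0415], [0, 0, 0], 1],
  [[0, 0.012, 0.0415], [0, 0, 0], 1],
  [[0, 0.012, 0.0415], [0, 0, 0], 1],
  [[0, 0.012, 0.0415], [0, 0, 0], 1],
  [[0, 0.012, 0.0415], [0, 0, 0], 1],
  [[0, 0.012, 0.0415], [0, 0, 0], 1],
  [[0, 0.012, 0.0415], [0, 0, 0], 1],
  [[0, 0.012, 0.0415], [0, 0, 0], 1],
  [[0, 0.012, 0.0415], [0, 0, 0], 1],
  [[0, 0.012, 0.0415], [0, 0, 0], 1],
  [[0, 0.012, 0.0415], [0, 0, 0], 1],
  [[0, 0.012, 0.0415], [0, 0, 0], 1],
  [[0, 0.012, 0.0415], [0, 0, 0], 1],
])

```text
clock: 3.0
position: [0.479, -0.2546, 0.4046]
orientation: [-2.639, 1.571, 2.078]
ft_force: [0.3, 1.3, 0.2]
finger_gap: 0.0007
```

Call:
play_rows([
  [[0, 0, 0], [0, 0, 0], 1],
  [[0, 0, 0], [0, 0, 0], 1],
  [[0, 0, 0], [0, 0, 0], 1],
])

```text
clock: 3.3
position: [0.4785, -0.2519, 0.4044]
orientation: [-2.288, 1.57, 2.427]
ft_force: [-0.6, -0.5, 0.1]
finger_gap: 0.0005
```

```bash
python3 - <<'E'
from h import *
s=r.observe();print(s["clock"],s["position"],s["qpos"],s["finger_gap"],s["ft_force"])
print(Rot.from_euler("xyz",s["orientation"]).as_matrix().round(4))
im,d=r.read_camera("wrist");p=r.camera_params("wrist")
np.savez("w1.npz",im=im,d=d,pos=p["position"],rot=p["rotation"])
cv2.imwrite("pics/w1.png",cv2.resize(im,None,fx=1.4,fy=1.4,interpolation=cv2.INTER_CUBIC))
E
```

```text
3.3 [ 0.47846235 -0.25185369  0.4043707 ] [-4.87393701e-01  2.22942838e-01  1.81388271e+00  3.22221910e-04
  1.10601077e+00 -4.89322224e-01] 0.0004950361847360068 [-0.6149446  -0.47086424  0.12760582]
[[-1.0e-03  1.0e+00  1.8e-03]
 [ 8.0e-04  1.8e-03 -1.0e+00]
 [-1.0e+00 -1.0e-03 -8.0e-04]]
```

View pics/w1.png

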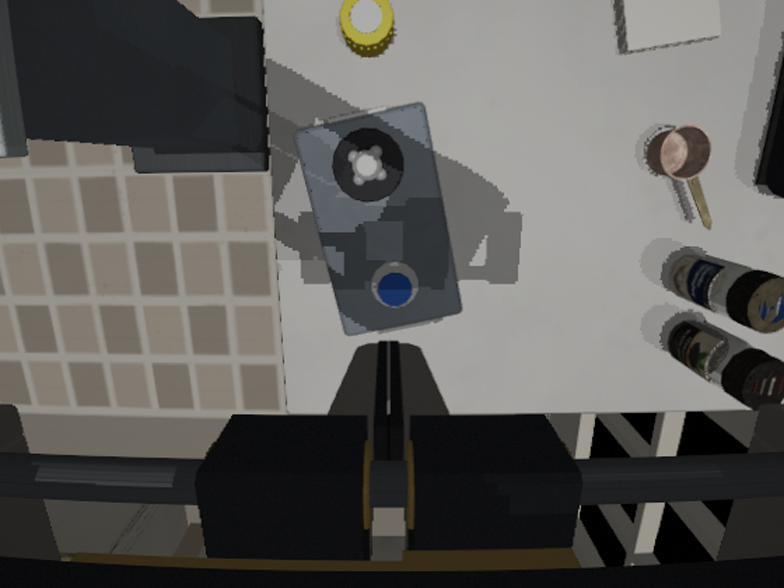

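Wrist picture: the vent top is at (395,289), the seat disc at (368,164) and the stud tip at (367,166), with the closed fingertips at (388,345).

```bash
python3 - <<'E'
from h import *
D=np.load("w1.npz");p=dict(r.camera_params("wrist"),position=D["pos"],rotation=D["rot"])
f=lambda x,y:((x+.5)/1.4-.5,(y+.5)/1.4-.5)
im,d=D["im"],D["d"]
for nm,uv,z in(("vent",(395,289.5),.086),("seat",(368,164),.074),("stud",(367,166),.095)):
    u=f(*uv);print(nm,onplane(p,u,z).round(4),world(0,p,d[int(round(u[1])),int(round(u[0]))],u).round(4))
m=cv2.inRange(cv2.cvtColor(im,cv2.COLOR_BGR2HSV),(100,170,50),(125,255,255));ys,xs=np.where(m[150:240,230:330]);print(len(xs),onplane(p,((xs.min()+xs.max())/2+230,(ys.min()+ys.max())/2+150),.086))
m=(im.max(2)<45)[90:150,230:300].astype(np.uint8);k,l,st,ce=cv2.connectedComponentsWithStats(m);i=1+np.argmax(st[1:,4]);x,y,w,h,a=st[i];print(st[i],onplane(p,(x+(w-1)/2+230,y+(h-1)/2+90),.074))
E
```

```text
vent [ 0.483  -0.2537  0.086 ] [ 0.483  -0.2538  0.0858]
seat [ 0.4649 -0.1714  0.074 ] [ 0.4657 -0.1716  0.0936]
stud [ 0.4652 -0.1728  0.095 ] [ 0.4651 -0.1727  0.0932]
412 [ 0.48248061 -0.2530849   0.086     ]
[  8   1  50  53 975] [ 0.46470358 -0.17135738  0.074     ]
```

Call:
play_rows([
  [[0.005, 0.0035, 0.0015], [0, 0, 0], 1],
  [[0.016, 0, 0], [0, 0, 0], 1],
  [[0.02, 0, 0], [0, 0, 0], 1],
  [[0.02, 0, 0], [0, 0, 0], 1],
  [[0.02, 0, 0], [0, 0, 0], 1],
  [[0.02, 0, 0], [0, 0, 0], 1],
  [[0.015, 0, 0], [0, 0, 0], 1],
  [[0.006, 0, 0], [0, 0, 0], 1],
  [[0, 0, 0], [0, 0, 0], 1],
  [[0, 0, 0], [0, 0, 0], 1],
])

```text
clock: 4.35
position: [0.4827, -0.254, 0.2832]
orientation: [1.078, 1.57, -0.493]
ft_force: [-0.3, 0.2, 0.0]
finger_gap: 0.0005
```

Call:
play_rows([
  [[0.003, 0, 0], [0, 0, 0], 1],
  [[0.003, 0, 0], [0, 0, 0], 1],
  [[0.003, 0, 0], [0, 0, 0], 1],
  [[0.002, 0, 0], [0, 0, 0], 1],
  [[0, 0, 0], [0, 0, 0], 1],
  [[0, 0, 0], [0, 0, 0], 1],
])

```text
clock: 4.95
position: [0.4827, -0.2543, 0.272]
orientation: [1.145, 1.57, -0.426]
ft_force: [0.1, -0.9, 4.0]
finger_gap: 0.0005
```

Call:
play_rows([
  [[0.002, 0, 0], [0, 0, 0], 1],
  [[0.002, 0, 0], [0, 0, 0], 1],
  [[0.001, 0, 0], [0, 0, 0], 1],
  [[0.0005, 0, 0], [0, 0, 0], 1],
  [[0, 0, 0], [0, 0, 0], 1],
  [[0, 0, 0], [0, 0, 0], 1],
])

```text
clock: 5.55
position: [0.4827, -0.2543, 0.2673]
orientation: [1.095, 1.57, -0.477]
ft_force: [-1.1, 0.5, 17.1]
finger_gap: 0.0008
```

Call:
play_rows([
  [[-0.002, 0, 0], [0, 0, 0], 1],
  [[-0.005, 0, 0], [0, 0, 0], 1],
  [[-0.013, 0, 0], [0, 0, 0], 1],
  [[-0.025, 0, 0], [0, 0, 0], 1],
  [[-0.03, 0, 0], [0, 0, 0], 1],
  [[-0.025, -0.0013, -0.0128], [0, 0, 0], -0.4],
  [[0, -0.005, -0.025], [0, 0, 0], -0.4],
  [[0, -0.005, -0.025], [0, 0, 0], -0.4],
  [[0, -0.005, -0.025], [0, 0, 0], -0.4],
  [[0, -0.005, -0.025], [0, 0, 0], -0.4],
  [[0, -0.005, -0.025], [0, 0, 0], -0.4],
  [[0, -0.005, -0.025], [0, 0, 0], -0.4],
  [[0, -0.005, -0.025], [0, 0, 0], -0.4],
  [[0, -0.005, -0.025], [0, 0, 0], -0.4],
  [[0, -0.005, -0.025], [0, 0, 0], -0.4],
  [[0, -0.005, -0.025], [0, 0, 0], -0.4],
  [[0, 0, 0], [0, 0, 0], -0.4],
  [[0, 0, 0], [0, 0, 0], -0.4],
  [[0, 0, 0], [0, 0, 0], -0.4],
])

```text
clock: 7.45
position: [0.4312, 0.008, 0.3663]
orientation: [-0.638, 1.57, -2.209]
ft_force: [0.8, -0.3, 0.6]
finger_gap: 0.0645
```

```bash
python3 - <<'E'
from h import *
s=r.observe();print(s["clock"],s["position"],s["finger_gap"],s["ft_force"])
print(Rot.from_euler("xyz",s["orientation"]).as_matrix().round(4))
im,d=r.read_camera("wrist");p=r.camera_params("wrist")
np.savez("w2.npz",im=im,d=d,pos=p["position"],rot=p["rotation"])
cv2.imwrite("pics/w2.png",cv2.resize(im,None,fx=1.4,fy=1.4,interpolation=cv2.INTER_CUBIC))
m=cv2.inRange(cv2.cvtColor(im,cv2.COLOR_BGR2HSV),(4,150,60),(18,255,255));k,l,st,ce=cv2.connectedComponentsWithStats(m)
for i in np.argsort(-st[1:,4])[:3]+1: print(st[i])
E
```

```text
7.45 [0.43121584 0.0080364  0.36629109] 0.06445892835144051 [ 0.83936418 -0.33760564  0.6132428 ]
[[-2.e-04  1.e+00 -5.e-04]
 [-3.e-04 -5.e-04 -1.e+00]
 [-1.e+00 -2.e-04  3.e-04]]
[261 175  37  42 824]
[379 104   1   1   1]
[541 108   1   1   1]
```

View pics/w2.png

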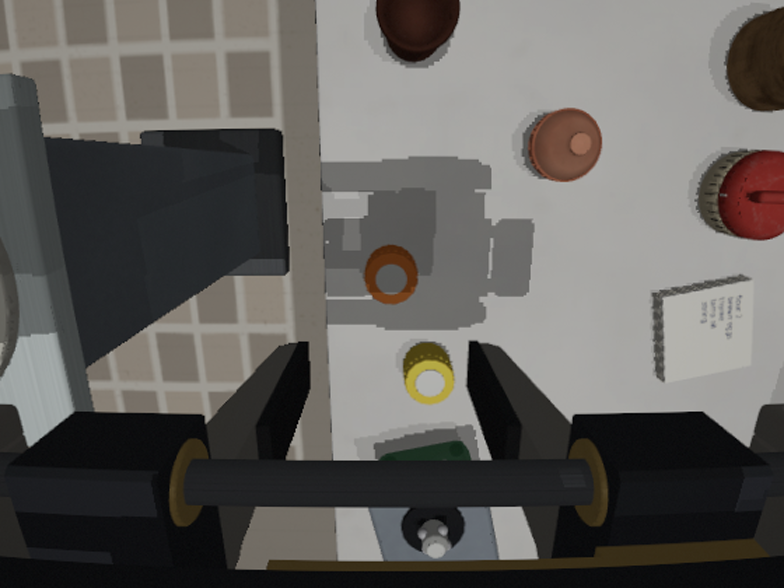

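Wrist picture: the orange cap's disc is centred at (391,279). The yellow look-alike at (429,383) is clear of both fingers.

```bash
python3 - <<'E'
from h import *
D=np.load("w2.npz");p=dict(r.camera_params("wrist"),position=D["pos"],rotation=D["rot"])
f=lambda x,y:((x+.5)/1.4-.5,(y+.5)/1.4-.5)
for uv,z in(((391,279),.036),((434,550),.095)):
  u=f(*uv);print(onplane(p,u,z).round(4),world(0,p,D["d"][int(u[1]),int(u[0])],u).round(4))
E
```

```text
[0.4332 0.01   0.036 ] [0.4332 0.0099 0.0354]
[ 0.463  -0.1703  0.095 ] [ 0.4632 -0.1717  0.0936]
```

Call:
play_rows([
  [[0.01, 0.0013, -0.0013], [0, 0, 0], -0.4],
  [[0.025, 0, 0], [0, 0, 0], -0.4],
  [[0.03, 0, 0], [0, 0, 0], -0.4],
  [[0.03, 0, 0], [0, 0, 0], -0.4],
  [[0.03, 0, 0], [0, 0, 0], -0.4],
  [[0.025, 0, 0], [0, 0, 0], -0.4],
  [[0.015, 0, 0], [0, 0, 0], -0.4],
  [[0.004, 0, 0], [0, 0, 0], -0.4],
  [[0, 0, 0], [0, 0, 0], -0.2],
  [[0, 0, 0], [0, 0, 0], 0],
  [[0, 0, 0], [0, 0, 0], 0.2],
  [[0, 0, 0], [0, 0, 0], 0.4],
  [[0, 0, 0], [0, 0, 0], 1],
  [[0, 0, 0], [0, 0, 0], 1],
  [[0, 0, 0], [0, 0, 0], 1],
], newtons=40)

```text
clock: 9.0
position: [0.4329, 0.0099, 0.1979]
orientation: [1.521, 1.569, -0.05]
ft_force: [-0.4, -0.9, 7.5]
finger_gap: 0.0367
```

Call:
play_rows([
  [[-0.01, 0, 0], [0, 0, 0], 1],
  [[-0.02, 0, 0], [0, 0, 0], 1],
  [[-0.03, 0, 0], [0, 0, 0], 1],
  [[-0.03, 0, 0], [0, 0, 0], 1],
  [[-0.02, 0, 0], [0, 0, 0], 1],
  [[0, 0, 0], [0, 0, 0], 1],
  [[0, 0, 0], [0, 0, 0], 1],
])

```text
clock: 9.7
position: [0.4323, 0.01, 0.3076]
orientation: [1.613, 1.57, 0.042]
ft_force: [0.6, -0.7, -0.5]
finger_gap: 0.0367
```

```bash
python3 - <<'E'
from h import *
s=r.observe();print(s["clock"],s["position"],s["finger_gap"],s["ft_force"])
im,d=r.read_camera("wrist");p=r.camera_params("wrist")
np.savez("w3.npz",im=im,d=d,pos=p["position"],rot=p["rotation"])
sc,_=r.read_camera("scene")
a=cv2.resize(im[200:420,130:430],None,fx=2.0,fy=2.0,interpolation=cv2.INTER_CUBIC)
cv2.imwrite("pics/w3.png",a)
b=cv2.resize(sc[170:310,200:420],None,fx=2.7,fy=2.7,interpolation=cv2.INTER_CUBIC);cv2.imwrite("pics/s3.png",b)
E
```

```text
9.7 [0.43232787 0.00996031 0.30755746] 0.03666573574070816 [ 0.55168481 -0.70888014 -0.45166835]
```

View pics/w3.png

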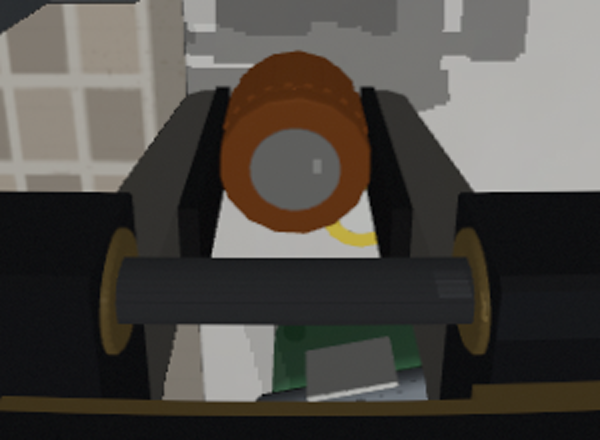

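View pics/s3.png

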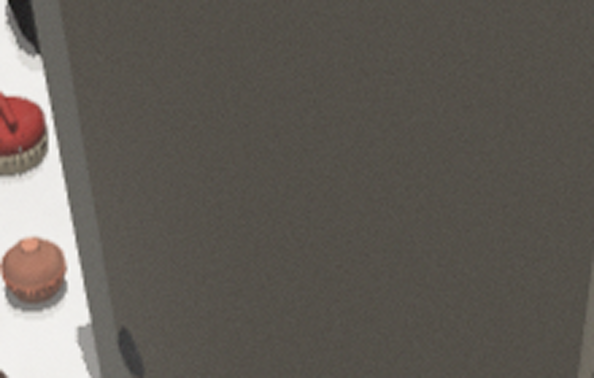

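Wrist crop: the cap is in the jaws with its disc at (296,168), off the worktop. The scene view is blocked by the arm. I check the cap's height, tilt and centring from depth.

```bash
cat > captop.py <<'E'
from h import *
def captop(im,d,p,s,box):
    """cap top plane fit + rim-circle centre in tool frame"""
    x0,x1,y0,y1=box
    P=np.array([world(0,p,d[y,x],(x,y)) for y in range(y0,y1) for x in range(x0,x1) if d[y,x]>0])
    R=Rot.from_euler("xyz",s["orientation"]).as_matrix();Q=(P-s["position"])@R
    c=Q.mean(0);n=np.linalg.svd(Q-c)[2][2];return c,n
E
python3 - <<'E'
from captop import *
D=np.load("w3.npz");p=dict(position=D["pos"],rotation=D["rot"],mtx=r.camera_params("wrist")["mtx"],distortion=r.camera_params("wrist")["distortion"])
s=r.observe()
u=lambda x,y:((x+.5)/2-.5+130,(y+.5)/2-.5+200)
a,b=u(270,145),u(322,195)
c,n=captop(D["im"],D["d"],p,s,(int(a[0]),int(b[0]),int(a[1]),int(b[1])));print("top mean tool",c.round(4),"normal",n.round(3))
R=Rot.from_euler("xyz",s["orientation"]).as_matrix()
z=s["position"][2]-c[0]
for q in((296,168),(222,168),(370,168),(296,98),(296,233)):
  print(q,((onplane(p,u(*q),z)-s["position"])@R).round(4))
E
```

```text
top mean tool [ 1.621e-01 -1.000e-04 -4.000e-04] normal [ 1.     0.009 -0.008]
(296, 168) [ 0.1621  0.0005 -0.0006]
(222, 168) [ 0.1622 -0.0175 -0.0006]
(370, 168) [ 0.1621  0.0185 -0.0006]
(296, 98) [ 0.1621  0.0005 -0.0189]
(296, 233) [0.1621 0.0005 0.0177]
```

Call:
play_rows([
  [[-0.02, 0, 0.005], [0, 0, 0], 1],
  [[-0.0175, 0.0017, 0.01], [0, 0, 0], 1],
  [[0, 0.003, 0.021], [0, 0, 0], 1],
  [[0, 0.003, 0.021], [0, 0, 0], 1],
  [[0, 0.003, 0.021], [0, 0, 0], 1],
  [[0, 0.003, 0.021], [0, 0, 0], 1],
  [[0, 0.003, 0.021], [0, 0, 0], 1],
  [[0, 0.003, 0.021], [0, 0, 0], 1],
  [[0, 0.003, 0.021], [0, 0, 0], 1],
  [[0, 0.003, 0.021], [0, 0, 0], 1],
  [[0, 0.003, 0.021], [0, 0, 0], 1],
  [[0, 0.003, 0.021], [0, 0, 0], 1],
  [[0, 0, 0], [0, 0, 0], 1],
  [[0, 0, 0], [0, 0, 0], 1],
  [[0, 0, 0], [0, 0, 0], 1],
])

```text
clock: 11.3
position: [0.4637, -0.2143, 0.3439]
orientation: [-2.134, 1.569, 2.578]
ft_force: [0.1, -0.7, -0.4]
finger_gap: 0.0367
```

```bash
python3 - <<'E'
from h import *
s=r.observe();print(s["clock"],s["position"],s["finger_gap"],s["ft_force"])
im,d=r.read_camera("wrist");p=r.camera_params("wrist")
np.savez("w4.npz",im=im,d=d,pos=p["position"],rot=p["rotation"],tcp=s["position"],ori=s["orientation"])
im2=cv2.resize(im[100:310,180:380],None,fx=2.8,fy=2.8,interpolation=cv2.INTER_CUBIC)
cv2.imwrite("pics/w4.png",im2)
E
```

```text
11.3 [ 0.46373043 -0.21432539  0.34392969] 0.03670138028682612 [ 0.14689846 -0.67679515 -0.37381644]
```

View pics/w4.png

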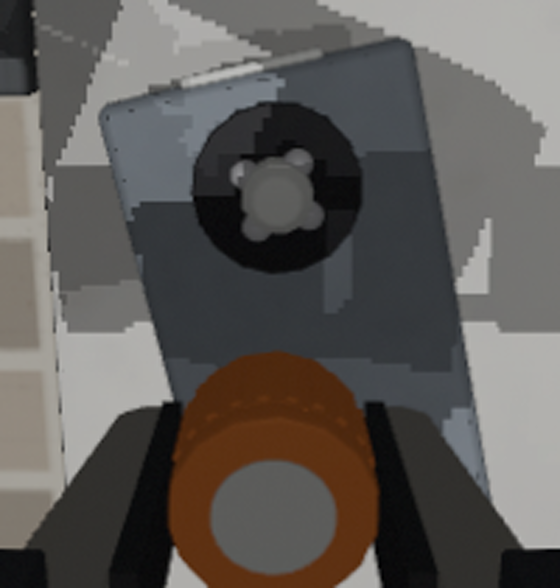

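Crop: the seat disc is centred at (277.5,187), the stud tip at (277,197) and the held cap's disc at (273.5,517).

```bash
python3 - <<'E'
from h import *
D=np.load("w4.npz");q=r.camera_params("wrist");p=dict(q,position=D["pos"],rotation=D["rot"])
u=lambda x,y:((x+.5)/2.8-.5+180,(y+.5)/2.8-.5+100)
R=Rot.from_euler("xyz",D["ori"]).as_matrix()
for nm,uv,z in(("seat",(277.5,187),.074),("studtip",(277,197),.095),("cap",(273.5,517),D["tcp"][2]-.162)):
    w=onplane(p,u(*uv),z);print(nm,w.round(4),((w-D["tcp"])@R).round(4))
E
```

```text
seat [ 0.4648 -0.1714  0.074 ] [ 0.27    0.0015 -0.0426]
studtip [ 0.4646 -0.171   0.095 ] [ 0.249   0.0012 -0.043 ]
cap [ 0.4637 -0.2137  0.1819] [ 0.162   0.0002 -0.0005]
```

Call:
play_rows([
  [[0, 0.0005, -0.0123], [0, 0, 0], 1],
  [[0, 0, -0.015], [0, 0, 0], 1],
  [[0, 0, -0.015], [0, 0, 0], 1],
  [[0.01, 0, 0], [0, 0, 0], 1],
  [[0.02, 0, 0], [0, 0, 0], 1],
  [[0.012, 0, 0], [0, 0, 0], 1],
  [[0.005, 0, 0], [0, 0, 0], 1],
  [[0, 0, 0], [0, 0, 0], 1],
  [[0, 0, 0], [0, 0, 0], 1],
])

```text
clock: 12.25
position: [0.4648, -0.1729, 0.2979]
orientation: [1.06, 1.571, -0.512]
ft_force: [0.4, -0.3, -0.4]
finger_gap: 0.0364
```

Call:
play_rows([
  [[0.003, 0, 0], [0, 0, 0], 1],
  [[0.003, 0, 0], [0, 0, 0], 1],
  [[0.003, 0, 0], [0, 0, 0], 1],
  [[0, 0, 0], [0, 0, 0], 1],
  [[0, 0, 0], [0, 0, 0], 1],
], newtons=50)

```text
clock: 12.75
position: [0.4646, -0.1728, 0.2886]
orientation: [-1.952, 1.571, 2.76]
ft_force: [0.6, 0.7, -0.2]
finger_gap: 0.0365
```

Call:
play_rows([
  [[0.001, 0, 0], [0, 0, 0], 1],
  [[0.001, 0, 0], [0, 0, 0], 1],
  [[0.001, 0, 0], [0, 0, 0], 1],
  [[0.001, 0, 0], [0, 0, 0], 1],
  [[0.001, 0, 0], [0, 0, 0], 1],
  [[0, 0, 0], [0, 0, 0], 1],
])

```text
clock: 13.35
position: [0.4647, -0.1728, 0.2838]
orientation: [2.759, 1.571, 1.188]
ft_force: [-1.1, 2.3, 3.8]
finger_gap: 0.0363
```

Call:
play_rows([
  [[0.001, 0, -0.0005], [0, 0, 0], 1],
  [[0.001, 0, 0], [0, 0, 0], 1],
  [[0.001, 0, 0], [0, 0, 0], 1],
  [[0.001, 0, 0], [0, 0, 0], 1],
  [[0.001, 0, 0], [0, 0, 0], 1],
  [[0, 0, 0], [0, 0, 0], 1],
])

```text
clock: 13.95
position: [0.4646, -0.1723, 0.2786]
orientation: [0.743, 1.571, -0.828]
ft_force: [-0.5, 0.0, -2.4]
finger_gap: 0.0366
```

Call:
play_rows([
  [[0.0015, 0, 0], [0, 0, 0], 1],
  [[0.0015, 0, 0], [0, 0, 0], 1],
  [[0.0015, 0, 0], [0, 0, 0], 1],
  [[0.001, 0, 0], [0, 0, 0], 1],
  [[0, 0, 0], [0, 0, 0], 1],
  [[0, 0, 0], [0, 0, 0], 1],
])

```text
clock: 14.55
position: [0.4647, -0.1723, 0.2733]
orientation: [1.219, 1.571, -0.352]
ft_force: [0.0, 0.1, -1.0]
finger_gap: 0.0368
```

Call:
play_rows([
  [[0.0005, 0, 0], [0, 0, 0], 1],
  [[0.0005, 0, 0], [0, 0, 0], 1],
  [[0, 0, 0], [0, 0, 0], 1],
  [[0, 0, 0], [0, 0, 0], 1],
])

```text
clock: 14.95
position: [0.4646, -0.1723, 0.2722]
orientation: [0.198, 1.571, -1.374]
ft_force: [-0.5, -0.3, -0.4]
finger_gap: 0.0365
```

Call:
play_rows([
  [[0.0005, 0, 0], [0, 0, 0], 1],
  [[0, 0, 0], [0, 0, 0], 1],
  [[0, 0, 0], [0, 0, 0], 1],
])

```text
clock: 15.25
position: [0.4647, -0.1723, 0.2719]
orientation: [1.272, 1.571, -0.299]
ft_force: [-2.4, 0.5, 4.8]
finger_gap: 0.0366
```

Call:
play_rows([
  [[0.0003, 0, 0], [0, 0, 0], 1],
  [[0, 0, 0], [0, 0, 0], 1],
  [[0, 0, 0], [0, 0, 0], 1],
])

```text
clock: 15.55
position: [0.4647, -0.1723, 0.2719]
orientation: [1.284, 1.571, -0.287]
ft_force: [-3.6, 0.5, 8.9]
finger_gap: 0.0362
```

```bash
python3 - <<'E'
from h import *
s=r.observe();print(s["clock"],s["position"],s["finger_gap"],s["ft_force"],s["torque"])
im,d=r.read_camera("wrist");p=r.camera_params("wrist")
np.savez("w5.npz",im=im,d=d,pos=p["position"],rot=p["rotation"],tcp=s["position"],ori=s["orientation"])
cv2.imwrite("pics/w5.png",cv2.resize(im[60:420,120:440],None,fx=1.6,fy=1.6,interpolation=cv2.INTER_CUBIC))
x,y=277,284
print([world(0,p,d[yy,277],(277,yy)).round(4) for yy in(272,280,288)])
s=r.observe();print(s["clock"],s["ft_force"])
E
```

```text
15.55 [ 0.46465803 -0.17229877  0.27189718] 0.036233181024353564 [-3.61646849  0.45876497  8.93994412] [0.08608918 0.51340737 0.00776234]
[array([ 0.4646, -0.1656,  0.1089]), array([ 0.4646, -0.1699,  0.1089]), array([ 0.4646, -0.1741,  0.1092])]
15.6 [-3.20331121  0.95212831  9.94500292]
```

View pics/w5.png

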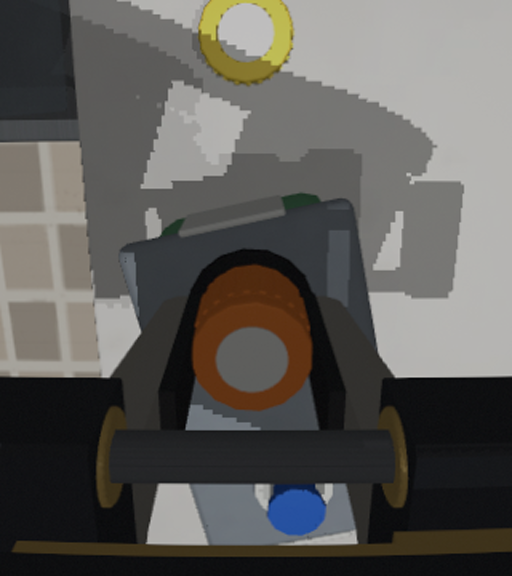

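The picture shows the cap at (252,350) sitting down on the black seat. The blue vent at (297,510) stands up again, and the yellow cap is untouched. The cap top is at z≈0.109–0.110 m, which is fully home. I let it settle to see whether the push holds steady.

Call:
play_rows([
  [[0, 0, 0], [0, 0, 0], 1],
  [[0, 0, 0], [0, 0, 0], 1],
  [[0, 0, 0], [0, 0, 0], 1],
  [[0, 0, 0], [0, 0, 0], 1],
  [[0, 0, 0], [0, 0, 0], 1],
])

```text
clock: 16.1
position: [0.4647, -0.1723, 0.2719]
orientation: [1.05, 1.571, -0.521]
ft_force: [-3.0, 1.2, 10.5]
finger_gap: 0.0367
```

```bash
python3 - <<'E'
from h import *
D=np.load("w5.npz");p=dict(r.camera_params("wrist"),position=D["pos"],rotation=D["rot"])
x,y=int(297/1.6+120),int(510/1.6+60);print("vent",world(0,p,D["d"][y,x],(x,y)).round(4))
s=r.observe();print(s["clock"],s["ft_force"],s["position"])
E
```

```text
vent [ 0.4823 -0.2527  0.0845]
16.1 [-3.02869377  1.18830445 10.48850513] [ 0.46467445 -0.17231553  0.2718903 ]
```

```bash
python3 -c "
from bench import r
print(r.hand_in())"
```

```text
the job is handed in; nothing more can be done
None
```

The job is handed in at 16.1 s. The vent plunger went to its stop and came back up, and the cap is home on its seat, still held down at about 10 N.

- **Vent:** I pushed the plunger down with closed fingers until the force rose to 17 N with the fingertips at about 77 mm, which is its stop. I then released it. A later depth reading put its top at 84.5 mm; the given height when up is 86 mm, so it is up within the camera's accuracy.
- **Cap:** I gripped the orange cap at about 40 N, later 50 N, and pressed it over the stud. The push rose at the beads, then turned negative past the click, then hit a hard stop at the seat. The cap top reads about 109 mm, against 110 mm expected when fully home.
- **Final push:** it was steady at 10.5 N down, with about 3 N of sideways force.
- **Disagreements:**
  - The fixed cameras and the wrist camera differed by about 2–3 mm in x on the stud. I followed the wrist camera.
  - The finger gap read 36.7 mm on a cap given as 38–40 mm across. Depth showed it upright and centred.
  - I never saw the pull of up to 14 N past the click; the lowest reading between moves was −2.4 N.
- **Other things on the worktop:** the yellow look-alike was still in place in the last picture. I did not check the other items again at the end, but the arm never went near them.

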